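Close and lock the module clamp

ROBOT

A 6-joint arm with a two-finger parallel gripper is mounted at the origin on a cart in front of the work surface, level with it; the furniture and walls round the work are solid. World frame = base frame: x ahead of the robot, y to its left, z up, the work surface at z = 0. Lengths are in m, angles in degrees, forces in N, time in s.
With the tool pointing down it reaches from about 0.375 to 0.9 m from the base axis. Payload 3.1 kg.
Tool frame: the origin (TCP) lies at the very end of the fingers, on their centre line; the grasp point (between the pads) lies 19 mm behind it (manip.grip_point_offset is the z of the grasp point in the tool frame, in m); z points along the fingers, y is the line along which they close (so a half turn about z gives the same grasp; the last joint's range is limited). The gripper opens to 87 mm and grips with 3 to 60 N. Pads are 19 mm wide; open, the fingers measure 117 mm over their backs; the gripper's body (75 mm by 190 mm) begins 51 mm behind the grasp point.
Start: joints at [60.934, 30.224, 82.088, -0, 67.689, -10.227], TCP at [0.202, 0.592, 0.223] pointing down, gripper open.
Joint ranges: [-176.69, 176.69], [-43.24, 126.21], [12.49, 139.97], [-82, 262], [0, 151.66], [-163.58, 163.58]. Speed limits (degrees/s): [159.86, 159.86, 180, 180, 180, 180].

INTERFACE

Orientations are given as a 3x3 rotation matrix whose columns are the frame's x, y, z axes.
In Python, from rig import manip, eyes, ticket gives the robot as it stands. The module is installed in compiled form; this text tells all that it offers.
- The arm moves only by the shell command python3 -m creep 'ROWS' [FORCE]. ROWS is JSON, a list of rows, each an object with "dr": the turn, a rotation vector about the world's x, y, z in units of 6 degrees (1.0 is 6 degrees), a list of three; "translation": the shift along the world's x, y, z in units of 40 mm (1.0 is 40 mm), a list of three; "claw": the opening, from 0 (shut) to 1 (fully open). A call has 1 to 12 rows; each row is the pose to reach, as a shift and turn from the pose commanded when the call began; what a row does not reach only later rows make up. A row lasts 1/10 s, in which the tool goes at most 50 mm and 8.59 degrees, less where a joint would pass 70% of its speed; a pose out of reach is approached as far as the arm can. A call with a gripper value outside its range is refused whole. The fingers move at their own pace and stop on an object; FORCE is the grip in N (left out, the last holds). Time passes only in rows, so rows that repeat a pose let the fingers close. It gives the time, the measured TCP pose, the force, the opening and the grip force at its end, in the units of the state.
- manip.state(): the state, without advancing time (a new reading comes with each control period).
- eyes.get_image(name): name is "side" or "top"; returns (picture, depth): 480x640x3 uint8, red, green, blue; 480x640 float32, m along the optical axis (not along the pixel's ray), 0 where there is no reading.
- eyes.get_calibration(name): a dict with "intrinsics" (3x3 intrinsics, pixels), "k1" (the pictures are not rectified: a ray, as slopes to the right and down, at radius r is drawn at 1 + k1 r^2 times it, then the intrinsics apply), "cam_to_world" (4x4, takes a point from camera to world coordinates). Camera axes: x right, y up, looking along -z (the intrinsics and any distortion apply to the point x, -y, -z); pixel columns grow to the right and rows downward; lengths in m; the calibration is good to about 2 mm. A picture is of the moment at which its call begins. get_calibration takes no time and is no camera call.
- ticket.close_job(): hands the job in; it is judged then, once.
The state is a dict: "t": time; "qpos": joint angles; "dq": joint speeds; "effort": joint torques, N m; "position": TCP position; "orientation": TCP orientation; "contact_force": force on the tool from outside, world axes, zero at the start; "moment": the same for the moment, N m; "opening": finger opening in m; "grasp_force": force on a finger pad.
Only numpy, scipy, OpenCV 4.12 (cv2) and the standard library are available. Lean on these libraries where they do the work, as an engineer would, in place of code of your own. Each camera call takes 0.05 s, during which the arm holds its last target. There are 200 camera calls.

TASK

The sensor module lies ready in the clamping fixture. Swing the keeper bar over it fully shut, so that it snaps past its spring ball, then pinch both release tabs of the locking knob in, turn the knob clockwise (seen from above) one sixth of a turn and let go so that both tabs spring out again in the locked position. Leave the module in its nest and the other things where they are.

Things in the scene. Friction and masses are not known exactly. Their poses are not given: they have to be found in the camera images.
- fixture: Fixed clamping fixture on the worktop: aluminium base plate 116 mm (its x) by 240 mm (its y), 12 mm thick. Origin: centre of the plate's underside. In its frame: the nest with the module is at the centre (its rim rises 8 mm above the plate), the locking knob's axis at y = -75 mm, the keeper bar's hinge at y = +75 mm.
- keeper (a joint): Keeper bar's angle, rad: 0 = shut (bar lies along the fixture's -y from its hinge, over the module); grows to 1.5 as it swings open toward the fixture's -x (at angle a it points along (-sin a, -cos a) in the fixture's frame). Stays where it is left; from 0.55 rad on it is pushed over a spring ball (about 3 N at the post), which from 0.05 rad holds it shut against the stop at 0.
- keeper_hinge (a point): Point on the keeper bar's vertical hinge axis, at the bar's underside, 33 mm above the worktop. The steel bar is 14 mm wide, 8 mm thick (33 to 41 mm above the worktop) and reaches 110 mm from the axis.
- keeper_post (a point): Push post of the keeper bar: upright black pin of 12 mm diameter standing on the bar 85 mm from the hinge axis, from 41 to 78 mm above the worktop. The point lies on its axis 63 mm above the worktop; moves with the bar.
- dial (a joint): Locking knob's angle in rad: 0 = free (start), grows clockwise seen from above, 1.047 (60 deg) = locked; range -0.05 to 1.10. Both tabs must be pressed in at least 4.5 mm for it to turn away from 0 or 1.047. Play in each locked position is about 0.06 rad. Friction is small (0.04 N m).
- dial_axis (a point): Point on the knob's vertical turning axis, 62 mm above the worktop. The black round knob is 41 mm in diameter, its top 75 mm above the worktop; it stands in a notched steel collar of 69 mm outer diameter, whose top is 28 mm above the worktop.
- tab_a_face (a point): Centre of the flat upright outer face (20 mm wide, 43 to 73 mm above the worktop) of one release tab; normal straight out from the knob's axis. The two tabs are opposite each other: 59 mm over both when out, 44 mm when fully in. They turn with the knob: the line from tab b to tab a lies +30 deg (counter-clockwise) from the fixture's x when free, -30 deg when locked.
- tab_b_face (a point): The same point of the opposite tab.
- tab_a (a joint): How far tab a is pressed in, m: 0 = out (sprung, locked when in a notch), 0.0075 = fully in. Takes about 3 N to begin and 5 N at full depth.
- tab_b (a joint): The same for tab b.
- module: Loose dark sensor module, 66 x 24 x 18 mm, in the nest under the bar's path, its long side across the fixture (along its x). Origin: centre of its underside.
- tape_roll: Bystander: loose brown roll of packing tape, 92 mm across, 49 mm high. Origin: centre of its underside.
- sticker_roll: Bystander: loose white roll of stickers, 73 mm across, 46 mm high. Origin: centre of its underside.
- spare_module: Bystander: loose sensor module, 66 x 24 x 18 mm, lying on the worktop. Origin: centre of its underside.
- screwdriver: Bystander: loose screwdriver, 190 mm long, 28 mm thick, lying near the front right edge. Origin: centre of its underside.
- pawl_tip (a point): End of the knob's steel pawl, a flat arm 12 mm wide, 33 to 41 mm above the worktop, that reaches 54 mm out from the knob's axis and turns with it. Turning the knob to locked brings it behind the shut bar's end; if the knob is locked first, the bar cannot shut.
- spring_ball (a point): Top of the spring ball (10 mm across, stands 4 mm out of a block 31.5 mm high) that the bar passes over. Opposite it, beyond the shut bar, a stop block 39 mm high.
Not all that is in view belongs to the job. What is shaped like the module but orange or yellow is not meant.

How it is judged (in metres and radians):
On the way, in this order (a step that is already met when the one before it is completed fails the run):
1. the keeper bar is swung shut past its spring ball, with the knob still free (value of joint keeper below 0.05 rad and value of joint dial below 0.15 rad), for 0.2 s.
2. both release tabs are pinched in together (value of joint keeper below 0.05 rad and value of joint each of tab_a, tab_b above 0.004 m), for 0.1 s.
At the end, for the whole second after the job is handed in: The keeper bar is shut (within 0.05 rad), the knob is in its locked position (1.047 rad, within 0.1), both tabs have sprung out (less than 1.5 mm in), and the module lies at rest in its nest (origin within 18 mm of the fixture's origin; 12 mm as it lies) (value of joint keeper below 0.05 rad and value of joint dial between 0.95 and 1.14 rad and value of joint each of tab_a, tab_b below 0.0015 m and distance between module and fixture below 0.018 m and angular speed of module below 0.2 rad/s); the robot touches nothing.
It fails at once if the module is knocked or lifted out of its nest (distance between module and fixture above 0.022 m).
It fails at once if the tape roll is pushed away (more than 20 mm) (distance of tape_roll from where it was at the start of the episode above 0.02 m).
It fails at once if the sticker roll is pushed away (more than 20 mm) (distance of sticker_roll from where it was at the start of the episode above 0.02 m).
It fails at once if the spare module is pushed away (more than 20 mm) (distance of spare_module from where it was at the start of the episode above 0.02 m).
It fails at once if the screwdriver is pushed away (more than 20 mm) (distance of screwdriver from where it was at the start of the episode above 0.02 m).
It also fails if it takes over 54 s, if anything falls off the work surface, if the arm or the gripper's body presses on something with over 40 N, if the wrist force passes 120 N, or if a joint passes its speed limit or range.

## Working session

There is one attempt and no reset: what is moved stays moved. The work goes in short steps, Python scripts to look and compute and a shell command to move; the robot and the scene stay as the last step left them, time stands still between calls to the robot, and variables do not carry over. Pictures are saved under pics/ and viewed, at most 10 in all, crops included, and the job is handed in when it is done.

```bash
mkdir -p pics
cat > h.py <<'E'
import numpy as np, cv2
from rig import manip, eyes, ticket
def shot(n,f):
    im,d=eyes.get_image(n); cv2.imwrite(f,im[:,:,::-1]); np.savez(''+n+'.npz',im=im,d=d); return im,d
def ray(n,u,v):
    c=eyes.get_calibration(n);K=np.array(c["intrinsics"]);T=np.array(c["cam_to_world"])
    p=cv2.undistortPoints(np.array([[[u,v]]],float),K,np.array([c["k1"],0,0,0.]))[0,0]
    return T[:3,3],T[:3,:3]@np.array([p[0],-p[1],-1.])
def onz(n,u,v,z):
    o,r=ray(n,u,v);return o+r*(z-o[2])/r[2]
def dep(n,u,v):
    d=np.load(''+n+'.npz')['d'][int(v),int(u)];o,r=ray(n,u,v);return o+r*d
E
python3 - <<'E'
from h import *
for n in("top","side"):
    shot(n,f"pics/{n}1.png");c=eyes.get_calibration(n);print(n,np.array(c["cam_to_world"]).round(3).tolist(),np.array(c["intrinsics"]).round(1).tolist(),c["k1"])
s=manip.state();print(s["t"],s["position"],np.array(s["orientation"]).round(3).tolist(),s["opening"])
E
```

```text
top [[0.022, 0.996, -0.082, 0.431], [-0.999, 0.024, 0.024, 0.036], [0.026, 0.082, 0.996, 1.196], [0.0, 0.0, 0.0, 1.0]] [[474.5, 0.0, 322.2], [0.0, 474.5, 246.4], [0.0, 0.0, 1.0]] -0.1069037008241854
side [[0.801, 0.314, -0.51, -0.054], [-0.598, 0.398, -0.695, -0.813], [-0.015, 0.862, 0.507, 0.653], [0.0, 0.0, 0.0, 1.0]] [[484.6, 0.0, 317.1], [0.0, 484.6, 236.2], [0.0, 0.0, 1.0]] -0.10334878387940351
0.1 [0.20147349 0.59094802 0.22168921] [[-0.946, 0.323, -0.001], [0.323, 0.946, -0.002], [0.0, -0.002, -1.0]] 0.08713017281017466
```

View pics/top1.png

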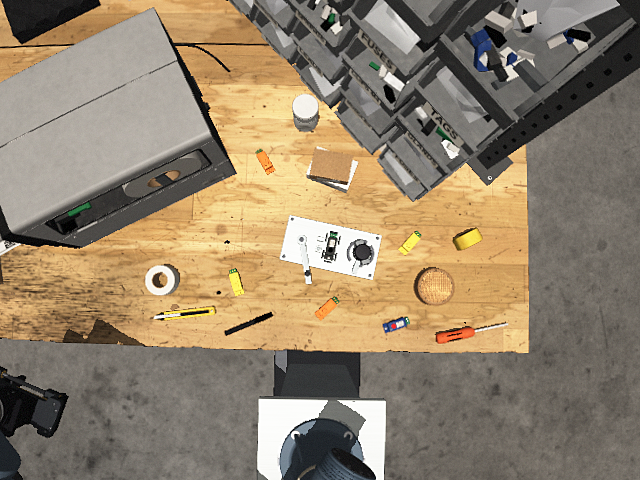

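View pics/side1.png

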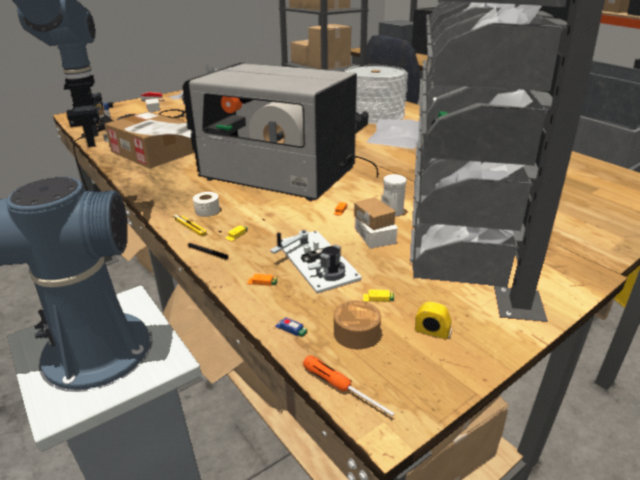

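The white plate in the top view at about (330,248) is the fixture. The hinge is at (303,240), the bar points down to (308,283), the module is at (331,247) and the knob at (361,252). In the side view the plate is at (318,260). Next I'll enlarge the fixture and measure the plate.

Run:
```python
from h import *
z=np.load('top.npz');im=z['im'];s=np.load('side.npz')['im']
a=cv2.resize(im[205:300,265:395],None,fx=6,fy=6,interpolation=cv2.INTER_CUBIC)[:570,:780]
cv2.imwrite('pics/topc.png',a[:,:,::-1])
b=cv2.resize(s[220:300,260:370],None,fx=7,fy=7,interpolation=cv2.INTER_CUBIC)
cv2.imwrite('pics/sidec.png',b[:,:,::-1])
hsv=cv2.cvtColor(im,cv2.COLOR_RGB2HSV);m=((hsv[...,1]<40)&(hsv[...,2]>170)).astype(np.uint8)
m[:205]=0;m[300:]=0;m[:,:270]=0;m[:,395:]=0
m=cv2.morphologyEx(m,cv2.MORPH_OPEN,np.ones((3,3)))
p=cv2.findNonZero(m);r=cv2.minAreaRect(p);bx=cv2.boxPoints(r);print(bx)
P=np.array([onz('top',u,v,.012) for u,v in bx]);print(P.round(4));print(P.mean(0),np.linalg.norm(np.diff(P,axis=0),axis=1))
```

```text
[[275.18823 276.15295]
 [288.90588 214.42352]
 [381.8706  235.08234]
 [368.15295 296.81177]]
[[ 0.4518  0.1237  0.012 ]
 [ 0.6076  0.0939  0.012 ]
 [ 0.5612 -0.1416  0.012 ]
 [ 0.4055 -0.1091  0.012 ]]
[ 0.50654529 -0.00826016  0.012     ] [0.15863354 0.23996534 0.15898989]
```

View pics/topc.png

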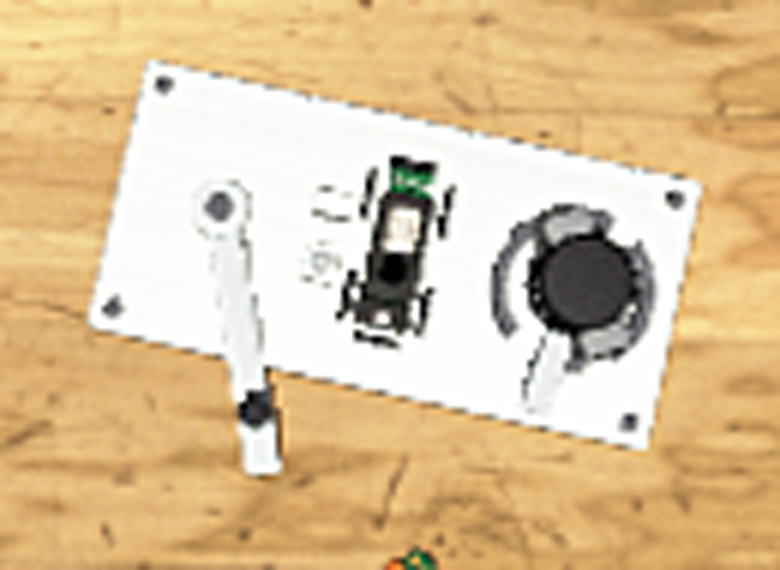

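View pics/sidec.png

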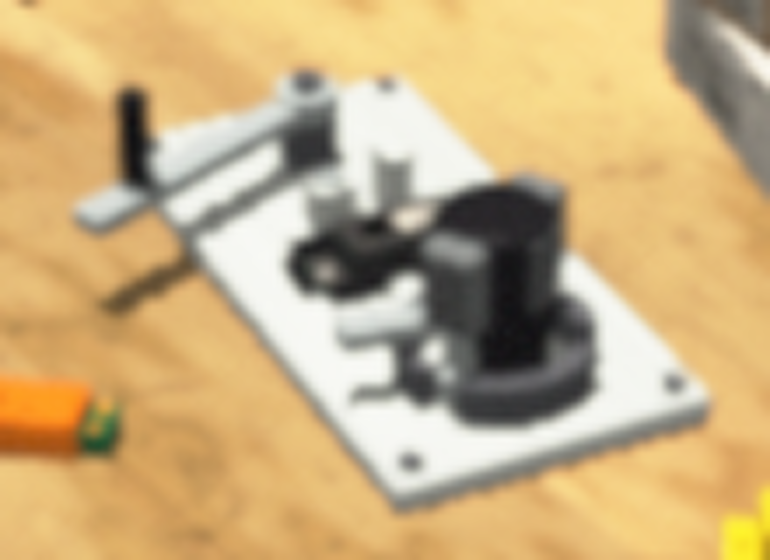

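The enlarged crops confirm it. Top crop corners (152,62), (703,185), (648,448) and (92,326) are the plate. The hinge cap is at (220,207), the black post at (257,408) and the dark module (not an orange or yellow one) in its nest at (400,245). The knob is at (582,283) with grey tabs at (578,228) and (608,338), and the pawl points down at (540,385), so the knob is free.

```bash
cat > fx.py <<'E'
from h import *
C=[onz('top',265+x/6-.4,205+y/6-.4,.012)[:2] for x,y in((152,62),(703,185),(648,448),(92,326))]
C=np.array(C);O=C.mean(0);X=(C[0]+C[1]-C[2]-C[3]);Y=(C[0]+C[3]-C[1]-C[2])
th=np.arctan2(X[1],X[0]);th2=np.arctan2(-Y[0],Y[1]);T=(th+2*th2)/3
R=np.array([[np.cos(T),-np.sin(T)],[np.sin(T),np.cos(T)]])
def w(x,y):return O+R@np.array([x,y])
E
python3 - <<'E'
from fx import *
print('O',O,'deg',np.degrees([th,th2,T]),'size',np.linalg.norm(X)/2,np.linalg.norm(Y)/2)
f=lambda n,u,v,z:(R.T@(onz(n,u,v,z)[:2]-O)).round(4)
t=lambda x,y:(265+x/6-.4,205+y/6-.4)
s=lambda x,y:(260+x/7-.4,220+y/7-.4)
print('hinge',f('top',*t(220,207),.041),'post top',f('top',*t(257,406),.078),'knob top',f('top',*t(582,283),.075),'barend',f('top',*t(262,472),.041))
print('side: post top',f('side',*s(133,93),.078),'knob',f('side',*s(500,215),.075))
p=f('top',*t(257,406),.078)-[0,.075];print('a,r',np.arctan2(-p[0],-p[1]),np.hypot(*p))
print('depth knob',dep('top',*t(582,283)),'plate',dep('top',*t(300,140)))
for a in(1.2,1.0,.8,.6,.5,.4,.3,.2,.1,0):print(a,w(-.085*np.sin(a),.075-.085*np.cos(a)).round(4))
print('axis',w(0,-.075))
for d in(30,-30,0,30-90):print(d,np.degrees(T)+d)
E
```

```text
O [ 0.52779695 -0.01412307] deg [-11.1087642  -11.15213317 -11.13767684] size 0.11320684891883187 0.23709095291947813
hinge [0.0007 0.0763] post top [-0.0761  0.0436] knob top [-0.0008 -0.0715] barend [-0.1007  0.0362]
side: post top [-0.0762  0.0447] knob [ 0.0015 -0.0768]
a,r 1.1794624910216784 0.08232356892166423
depth knob [ 0.51297417 -0.08377515  0.0778241 ] plate [0.57499683 0.02842496 0.01209357]
1.2 [0.4586 0.0445]
1.0 [0.4632 0.0282]
0.8 [0.471  0.0131]
0.6 [ 4.816e-01 -1.000e-04]
0.5 [ 0.4879 -0.0059]
0.4 [ 0.4947 -0.011 ]
0.3 [ 0.502  -0.0154]
0.2 [ 0.5096 -0.019 ]
0.1 [ 0.5176 -0.0219]
0 [ 0.5259 -0.0239]
axis [ 0.51330941 -0.08771051]
30 18.862323155010536
-30 -41.137676844989464
0 -11.137676844989466
-60 -71.13767684498947
```

```bash
python3 -m creep '[{"dr":[0,0,-1],"translation":[0.6,-1.1,-0.1],"claw":0.5},{"dr":[0,0,-2.2],"translation":[1.2,-2.2,-0.2],"claw":0.5},{"dr":[0,0,-3.5],"translation":[1.8,-3.3,-0.3],"claw":0.5},{"dr":[0,0,-4.8],"translation":[2.4,-4.4,-0.4],"claw":0.5},{"dr":[0,0,-6.1],"translation":[3,-5.5,-0.5],"claw":0.5},{"dr":[0,0,-7.4],"translation":[3.6,-6.6,-0.6],"claw":0.5},{"dr":[0,0,-8.7],"translation":[4.2,-7.7,-0.7],"claw":0.5},{"dr":[0,0,-10],"translation":[4.6,-8.8,-0.8],"claw":0.5},{"dr":[0,0,-11.3],"translation":[4.9,-9.8,-0.9],"claw":0.5},{"dr":[0,0,-12.6],"translation":[5.2,-10.5,-1],"claw":0.5},{"dr":[0,0,-13.9],"translation":[5.5,-11,-1],"claw":0.5},{"dr":[0,0,-15],"translation":[5.7,-11.5,-1],"claw":0.5}]'
```

```text
t: 1.3
position: [0.4305, 0.1301, 0.1823]
orientation: [[0.329, 0.944, -0.0], [0.944, -0.329, 0.0], [0.0, -0.0, -1.0]]
contact_force: [0.7, -0.0, 0.4]
opening: 0.0435
grasp_force: 0.0
```

```bash
python3 -m creep '[{"dr":[0,0,-1.3],"translation":[0.2,-0.5,-0.2],"claw":0.5},{"dr":[0,0,-2.6],"translation":[0.4,-1.1,-0.5],"claw":0.5},{"dr":[0,0,-4],"translation":[0.6,-1.7,-0.8],"claw":0.5},{"dr":[0,0,-5.4],"translation":[0.78,-2.22,-1.1],"claw":0.5},{"dr":[0,0,-6.8],"translation":[0.78,-2.22,-1.5],"claw":0.5},{"dr":[0,0,-6.8],"translation":[0.78,-2.22,-1.8],"claw":0.5},{"dr":[0,0,-6.8],"translation":[0.78,-2.22,-1.8],"claw":0.5},{"dr":[0,0,-6.8],"translation":[0.78,-2.22,-1.8],"claw":0.5}]'
python3 - <<'E'
from h import *
im,_=shot('side','pics/s2.png')
b=cv2.resize(im[170:300,240:400],None,fx=4.5,fy=4.5,interpolation=cv2.INTER_CUBIC)
cv2.imwrite('pics/s2c.png',b[:,:,::-1])
E
```

```text
t: 2.1
position: [0.4608, 0.0428, 0.1104]
orientation: [[0.863, 0.506, -0.001], [0.506, -0.863, 0.0], [-0.001, -0.001, -1.0]]
contact_force: [-0.5, -0.2, 0.0]
opening: 0.0432
grasp_force: 0.0
```

View pics/s2c.png

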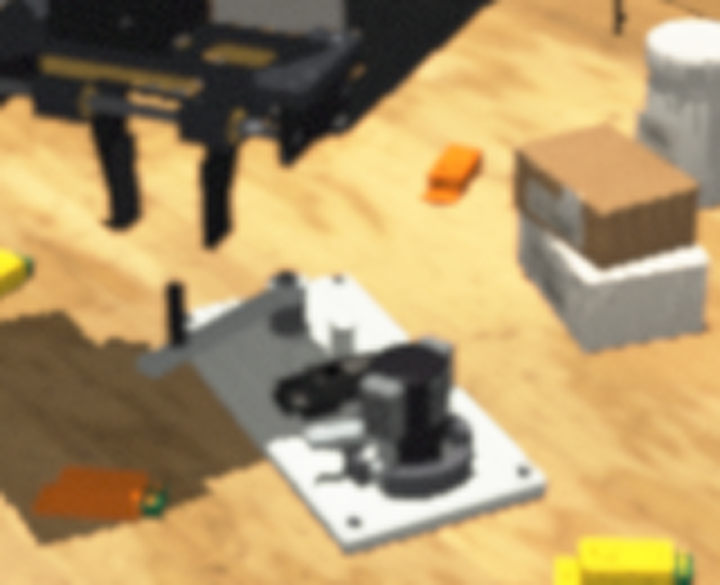

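The open fingertips at (122,222) and (213,242) straddle the post top at (176,286), so I'll descend and grip lightly.

```bash
python3 -m creep '[{"dr":[0,0,0],"translation":[0,0,-0.5],"claw":0.5},{"dr":[0,0,0],"translation":[0,0,-1],"claw":0.5},{"dr":[0,0,0],"translation":[0,0,-1.5],"claw":0.5},{"dr":[0,0,0],"translation":[0,0,-1.5],"claw":0.5},{"dr":[0,0,0],"translation":[0,0,-1.5],"claw":0.1},{"dr":[0,0,0],"translation":[0,0,-1.5],"claw":0.1},{"dr":[0,0,0],"translation":[0,0,-1.5],"claw":0.1},{"dr":[0,0,0],"translation":[0,0,-1.5],"claw":0.1},{"dr":[0,0,0],"translation":[0,0,-1.5],"claw":0.1}]' 10
```

```text
t: 3.05
position: [0.4611, 0.0427, 0.051]
orientation: [[0.863, 0.505, 0.001], [0.505, -0.863, -0.0], [0.0, 0.0, -1.0]]
contact_force: [-0.4, 0.1, 0.0]
opening: 0.0129
grasp_force: 0.2
```

```bash
python3 -m creep '[{"dr":[0,0,0],"translation":[0,0,0],"claw":0.1},{"dr":[0,0,0.5],"translation":[0.02,-0.18,0],"claw":0.1},{"dr":[0,0,1],"translation":[0.06,-0.36,0],"claw":0.1},{"dr":[0,0,1.5],"translation":[0.14,-0.56,0],"claw":0.1},{"dr":[0,0,2],"translation":[0.25,-0.74,0],"claw":0.1},{"dr":[0,0,2.6],"translation":[0.37,-0.91,0],"claw":0.1},{"dr":[0,0,3.2],"translation":[0.51,-1.07,0],"claw":0.1},{"dr":[0,0,3.2],"translation":[0.51,-1.07,0],"claw":0.1},{"dr":[0,0,3.2],"translation":[0.51,-1.07,0],"claw":0.1}]'
```

```text
t: 3.95
position: [0.4826, -0.0, 0.0509]
orientation: [[0.65, 0.76, 0.003], [0.76, -0.65, -0.0], [0.002, 0.002, -1.0]]
contact_force: [3.3, 2.9, 2.7]
opening: 0.0119
grasp_force: 10.0
```

```bash
python3 -m creep '[{"dr":[0,0,0.5],"translation":[0.18,-0.13,0],"claw":0.1},{"dr":[0,0,1],"translation":[0.35,-0.25,0],"claw":0.1},{"dr":[0,0,1.6],"translation":[0.53,-0.36,0],"claw":0.1},{"dr":[0,0,2.2],"translation":[0.72,-0.45,0],"claw":0.1},{"dr":[0,0,2.8],"translation":[0.92,-0.52,0],"claw":0.1},{"dr":[0,0,3.4],"translation":[1.12,-0.57,0],"claw":0.1},{"dr":[0,0,3.4],"translation":[1.17,-0.58,0],"claw":0.1},{"dr":[0,0,3.4],"translation":[1.17,-0.58,0],"claw":0.1}]'
```

```text
t: 4.75
position: [0.5277, -0.0238, 0.0506]
orientation: [[0.344, 0.939, -0.001], [0.939, -0.344, -0.001], [-0.001, -0.0, -1.0]]
contact_force: [-1.4, -3.6, 2.5]
opening: 0.0114
grasp_force: 10.0
```

```bash
python3 -m creep '[{"dr":[0,0,0],"translation":[0.03,-0.03,0],"claw":0.1},{"dr":[0,0,0],"translation":[0.07,-0.04,0],"claw":0.1},{"dr":[0,0,0],"translation":[0.1,-0.04,0],"claw":0.1},{"dr":[0,0,0],"translation":[0.1,-0.04,0],"claw":0.1},{"dr":[0,0,0],"translation":[0.1,-0.04,0],"claw":0.1}]'
```

```text
t: 5.25
position: [0.5282, -0.0239, 0.0504]
orientation: [[0.343, 0.939, -0.008], [0.94, -0.343, 0.002], [-0.001, -0.008, -1.0]]
contact_force: [-6.4, -1.5, 7.7]
opening: 0.011
grasp_force: 10.0
```

```bash
python3 -m creep '[{"dr":[0,0,0],"translation":[-0.05,0,0],"claw":0.1},{"dr":[0,0,0],"translation":[-0.05,0,0],"claw":0.4},{"dr":[0,0,0],"translation":[-0.05,0,0],"claw":0.4},{"dr":[0,0,0],"translation":[-0.05,0,0],"claw":0.4},{"dr":[0,0,0],"translation":[-0.05,0,0],"claw":0.4},{"dr":[0,0,0],"translation":[-0.05,0,0.6],"claw":0.4},{"dr":[0,0,0],"translation":[-0.05,0,1.3],"claw":0.4},{"dr":[0,0,1],"translation":[-0.3,1.5,2.5],"claw":1},{"dr":[0,0,2],"translation":[-1,2.7,2.5],"claw":1},{"dr":[0,0,3],"translation":[-1.7,3.9,2.5],"claw":1},{"dr":[0,0,4],"translation":[-2.4,5.1,2.5],"claw":1}]'
python3 - <<'E'
from h import *
im,_=shot('top','pics/t3.png')
b=cv2.resize(im[205:300,265:395],None,fx=6,fy=6,interpolation=cv2.INTER_CUBIC)
cv2.imwrite('pics/t3c.png',b[:,:,::-1])
E
```

```text
t: 6.35
position: [0.4552, 0.147, 0.1503]
orientation: [[-0.072, 0.997, 0.003], [0.997, 0.072, 0.001], [0.0, 0.003, -1.0]]
contact_force: [0.4, 1.3, 0.9]
opening: 0.0588
grasp_force: 0.0
```

View pics/t3c.png

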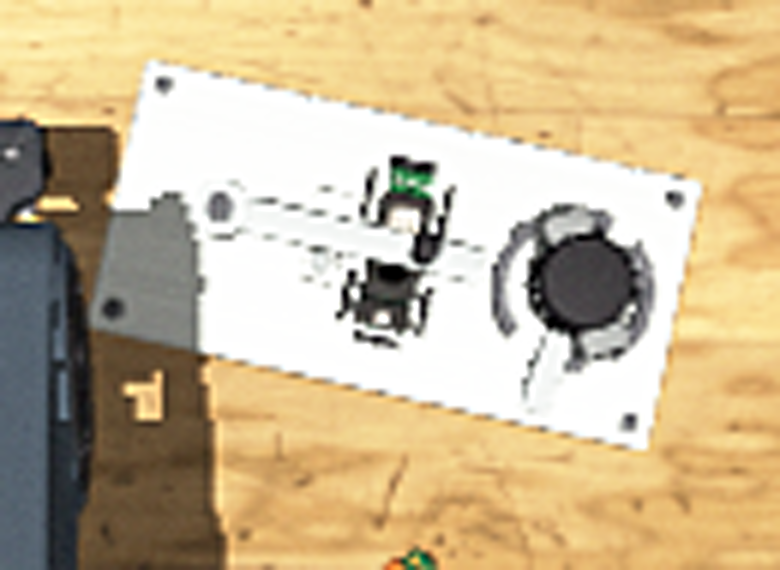

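The bar now lies from the hinge (220,207) to (483,265), parallel to the plate edge, so it is shut. The module is still in its nest. Next is the knob.

```bash
python3 -m creep '[{"dr":[0,0,0.5],"translation":[0.3,-1,0],"claw":1},{"dr":[0,0,1],"translation":[0.6,-2,0],"claw":1},{"dr":[0,0,1.5],"translation":[0.9,-3,0],"claw":1},{"dr":[0,0,2],"translation":[1.2,-4,0],"claw":1},{"dr":[0,0,2.47],"translation":[1.48,-5,0],"claw":1},{"dr":[0,0,2.47],"translation":[1.48,-5.86,0],"claw":1},{"dr":[0,0,2.47],"translation":[1.48,-5.86,-0.3],"claw":1},{"dr":[0,0,2.47],"translation":[1.48,-5.86,-0.5],"claw":1},{"dr":[0,0,2.47],"translation":[1.48,-5.86,-0.5],"claw":1}]'
python3 - <<'E'
from h import *
im,_=shot('side','pics/s4.png')
b=cv2.resize(im[180:310,260:400],None,fx=4.5,fy=4.5,interpolation=cv2.INTER_CUBIC)
cv2.imwrite('pics/s4c.png',b[:,:,::-1])
E
```

```text
t: 7.3
position: [0.5126, -0.0875, 0.1279]
orientation: [[-0.322, 0.947, -0.004], [0.947, 0.322, 0.002], [0.003, -0.003, -1.0]]
contact_force: [0.6, -0.3, 0.1]
opening: 0.0869
grasp_force: 0.0
```

View pics/s4c.png

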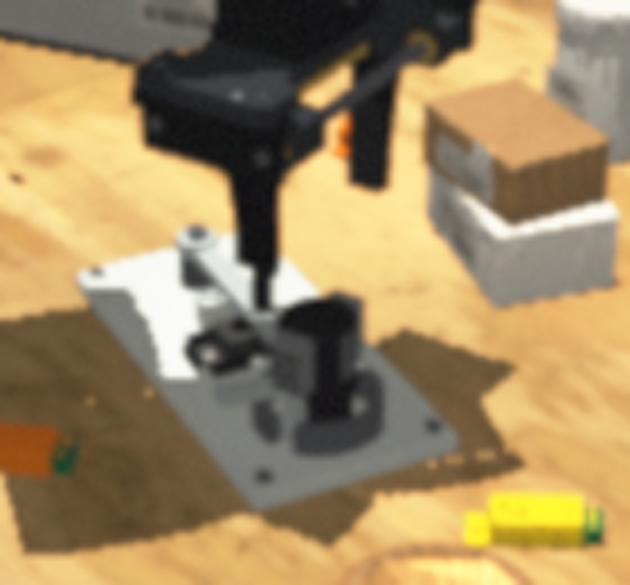

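The fingers at (258,270) and (372,180) straddle the knob at (318,325). I'll descend and pinch.

```bash
python3 -m creep '[{"dr":[0,0,0],"translation":[0.03,0,-0.5],"claw":1},{"dr":[0,0,0],"translation":[0.03,0,-1],"claw":1},{"dr":[0,0,0],"translation":[0.03,0,-1.5],"claw":1},{"dr":[0,0,0],"translation":[0.03,0,-1.8],"claw":1},{"dr":[0,0,0],"translation":[0.03,0,-2.03],"claw":1},{"dr":[0,0,0],"translation":[0.03,0,-2.03],"claw":1},{"dr":[0,0,0],"translation":[0.03,0,-2.03],"claw":0.4},{"dr":[0,0,0],"translation":[0.03,0,-2.03],"claw":0.4},{"dr":[0,0,0],"translation":[0.03,0,-2.03],"claw":0.4},{"dr":[0,0,0],"translation":[0.03,0,-2.03],"claw":0.4},{"dr":[0,0,0],"translation":[0.03,0,-2.03],"claw":0.4},{"dr":[0,0,0],"translation":[0.03,0,-2.03],"claw":0.4}]' 18
```

```text
t: 8.55
position: [0.5162, -0.0891, 0.0489]
orientation: [[-0.322, 0.947, 0.001], [0.947, 0.322, -0.001], [-0.001, 0.001, -1.0]]
contact_force: [1.1, 0.2, 4.0]
opening: 0.0469
grasp_force: 4.8
```

```bash
python3 -m creep '[{"dr":[0,0,0],"translation":[0,0,0],"claw":0.4},{"dr":[0,0,0],"translation":[0,0,0],"claw":0.4},{"dr":[0,0,0],"translation":[0,0,0],"claw":0.4},{"dr":[0,0,0],"translation":[0,0,0],"claw":0.4}]' 18
```

```text
t: 8.95
position: [0.5172, -0.0888, 0.0491]
orientation: [[-0.321, 0.947, 0.004], [0.947, 0.321, -0.0], [-0.002, 0.003, -1.0]]
contact_force: [2.1, 2.9, 6.2]
opening: 0.0423
grasp_force: 18.0
```

```bash
python3 -m creep '[{"dr":[0,0,-0.8],"translation":[0.03,0,0],"claw":0.4},{"dr":[0,0,-1.6],"translation":[0.03,0,0],"claw":0.4},{"dr":[0,0,-2.4],"translation":[0.03,0,0],"claw":0.4},{"dr":[0,0,-3.2],"translation":[0.03,0,0],"claw":0.4},{"dr":[0,0,-4],"translation":[0.03,0,0],"claw":0.4},{"dr":[0,0,-4.8],"translation":[0.03,0,0],"claw":0.4},{"dr":[0,0,-5],"translation":[0.03,0,0],"claw":0.4},{"dr":[0,0,-5],"translation":[0.03,0,0],"claw":0.4}]'
```

```text
t: 9.75
position: [0.5158, -0.0888, 0.0491]
orientation: [[0.194, 0.981, -0.002], [0.981, -0.194, 0.0], [-0.0, -0.002, -1.0]]
contact_force: [-2.4, 0.3, 9.2]
opening: 0.0424
grasp_force: 18.0
```

```bash
python3 -m creep '[{"dr":[0,0,-0.8],"translation":[0,0,0],"claw":0.4},{"dr":[0,0,-1.6],"translation":[0,0,0],"claw":0.4},{"dr":[0,0,-2.4],"translation":[0,0,0],"claw":0.4},{"dr":[0,0,-3.2],"translation":[0,0,0],"claw":0.4},{"dr":[0,0,-4],"translation":[0,0,0],"claw":0.4},{"dr":[0,0,-4.6],"translation":[0,0,0],"claw":0.4},{"dr":[0,0,-5],"translation":[0,0,0],"claw":0.4},{"dr":[0,0,-5],"translation":[0,0,0],"claw":0.4},{"dr":[0,0,-5],"translation":[0,0,0],"claw":0.4}]'
python3 -c "
from h import *
s=manip.state();print(s['moment'],np.degrees(np.arctan2(s['orientation'][1][1],s['orientation'][0][1])))"
```

```text
t: 10.65
position: [0.5144, -0.0881, 0.0491]
orientation: [[0.659, 0.752, -0.005], [0.752, -0.659, 0.001], [-0.002, -0.004, -1.0]]
contact_force: [-5.5, 1.0, 11.8]
opening: 0.0425
grasp_force: 18.0
[ 0.09832565  0.86109395 -0.0535973 ] -41.19981371667295
```

```bash
python3 -m creep '[{"dr":[0,0,0],"translation":[0,0,0],"claw":1},{"dr":[0,0,0],"translation":[0,0,0],"claw":1},{"dr":[0,0,0],"translation":[0,0,0],"claw":1},{"dr":[0,0,0],"translation":[0,0,0],"claw":1},{"dr":[0,0,0],"translation":[0,0,0],"claw":1},{"dr":[0,0,0],"translation":[0,0,0],"claw":1},{"dr":[0,0,0],"translation":[0,0,0.6],"claw":1},{"dr":[0,0,0],"translation":[0,0,1.4],"claw":1},{"dr":[0,0,0],"translation":[0,0,2.4],"claw":1},{"dr":[0,0,0.5],"translation":[-0.5,1.2,2.8],"claw":1},{"dr":[0,0,1],"translation":[-1,2.4,2.8],"claw":1},{"dr":[0,0,1.5],"translation":[-1.3,3.6,2.8],"claw":1}]' && python3 -m creep '[{"dr":[0,0,0.5],"translation":[-0.1,1.2,0],"claw":1},{"dr":[0,0,1],"translation":[-0.2,2.4,0],"claw":1},{"dr":[0,0,1.5],"translation":[-0.2,3.4,0],"claw":1},{"dr":[0,0,1.5],"translation":[-0.2,3.4,0],"claw":1}]'
python3 - <<'E'
from h import *
im,_=shot('top','pics/t5.png')
im2,_=shot('side','pics/s5.png')
a=cv2.resize(im[205:300,265:395],None,fx=5,fy=5,interpolation=cv2.INTER_CUBIC)[:,180:]
b=cv2.resize(im2[225:300,280:370],None,fx=3.5,fy=6.3,interpolation=cv2.INTER_CUBIC)
h=min(a.shape[0],b.shape[0]);cv2.imwrite('pics/c5.png',np.hstack([a[:h],b[:h]])[:,:,::-1])
E
```

```text
t: 11.85
position: [0.4656, 0.0506, 0.161]
orientation: [[0.533, 0.846, 0.001], [0.846, -0.533, -0.0], [0.001, 0.001, -1.0]]
contact_force: [0.9, -0.2, -0.0]
opening: 0.0873
grasp_force: 0.0
t: 12.25
position: [0.458, 0.19, 0.1604]
orientation: [[0.388, 0.922, 0.001], [0.922, -0.388, 0.001], [0.002, 0.001, -1.0]]
contact_force: [0.1, -1.0, 0.4]
opening: 0.0871
grasp_force: 0.0
```

View pics/c5.png

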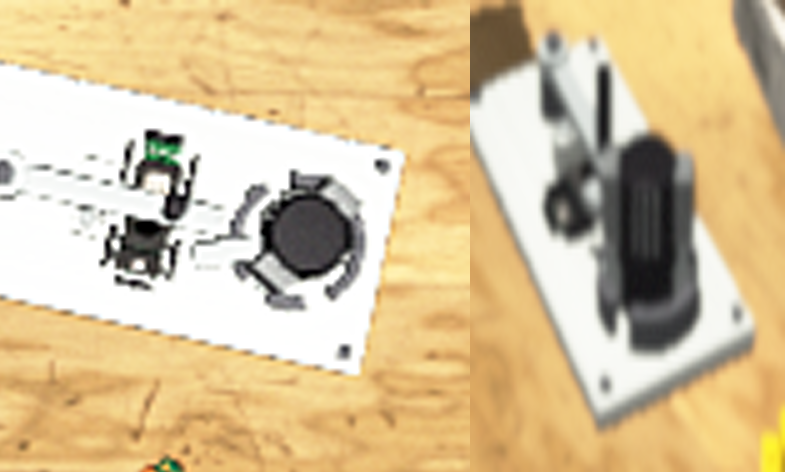

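The picture shows the tab line from (270,275) to (342,195), at about 48° in the image where the locked position should be about 47°. Both tabs stand out in their notches, the pawl at (215,250) is behind the shut bar, and the module is in its nest. I'm handing it in.

```bash
python3 -c "
from rig import ticket;print(ticket.close_job())"
```

```text
the job is handed in; nothing more can be done
None
```

The job is handed in with no verdict returned: in the last pictures the keeper bar is shut, the knob is turned to its locked position with both tabs sprung out, and the module is in its nest.

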